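Press the cover plugs of a cabinet door home in glue order

TASK

The oak cover plugs on the dark cabinet door have just been glued: with a fingertip, gently press the large round plug down until it is fully home, then the square plug, and last the long bar-shaped plug. The small round plug has no glue yet, so leave it standing up; do not pull any plug upward, and leave everything else on the door and bench where it is.

Things in the scene. Friction and masses are not known exactly. Their poses are not given: they have to be found in the camera images.
- door: Dark brown stained cabinet door, a flat slab 280 mm (x) by 430 mm (y) by 24 mm thick, lying fixed on the bench. Origin: centre of its underside, on the bench; x across its short side, y along its long side, z up. Four pale oak plugs stand up from it, one towards each corner, about 65 mm (x) and 115 mm (y) from its middle; which plug is at which corner varies.
- round_plug: Large round plug: round cap 48 mm in diameter. Oak cap, 6 mm thick, on a stem that slides straight down into the door. This point is on the door's upper face at the plug's middle (24 mm above the bench) and stays put. The cap's flat top is 21 mm above it when fully up (joint 0), 11 mm when home (joint 0.010). The cap is springy: under a finger it dips a further 0.3 mm per N (at most 5 mm) and comes back.
- square_plug: Square plug: cap 44 x 44 mm. Oak cap, 6 mm thick, on a stem that slides straight down into the door. This point is on the door's upper face at the plug's middle (24 mm above the bench) and stays put. The cap's flat top is 21 mm above it when fully up (joint 0), 11 mm when home (joint 0.010). The cap is springy: under a finger it dips a further 0.3 mm per N (at most 5 mm) and comes back.
- long_plug: Long plug: bar-shaped cap 24 mm (its x) by 84 mm (its y). Oak cap, 6 mm thick, on a stem that slides straight down into the door. This point is on the door's upper face at the plug's middle (24 mm above the bench) and stays put. The cap's flat top is 21 mm above it when fully up (joint 0), 11 mm when home (joint 0.010). The cap is springy: under a finger it dips a further 0.3 mm per N (at most 5 mm) and comes back.
- small_plug: Small round plug, not to be pressed: round cap 24 mm in diameter. Oak cap, 6 mm thick, on a stem that slides straight down into the door. This point is on the door's upper face at the plug's middle (24 mm above the bench) and stays put. The cap's flat top is 21 mm above it when fully up (joint 0), 11 mm when home (joint 0.010). The cap is springy: under a finger it dips a further 0.3 mm per N (at most 5 mm) and comes back.
- round_plug_slide (a joint): How far the cap of the large round plug is pressed down, in m: at the start 0 to 0.002 (standing up); 0.010 is home, the cap resting on the cork washer that lies on the door round its stem, where it stops. Slides with about 3 N of friction, stays where it is left, no spring; negative when pulled up out of the door.
- square_plug_slide (a joint): How far the cap of the square plug is pressed down, in m: at the start 0 to 0.002 (standing up); 0.010 is home, the cap resting on the cork washer that lies on the door round its stem, where it stops. Slides with about 3 N of friction, stays where it is left, no spring; negative when pulled up out of the door.
- long_plug_slide (a joint): How far the cap of the long plug is pressed down, in m: at the start 0 to 0.002 (standing up); 0.010 is home, the cap resting on the cork washer that lies on the door round its stem, where it stops. Slides with about 3 N of friction, stays where it is left, no spring; negative when pulled up out of the door.
- small_plug_slide (a joint): How far the cap of the small round plug is pressed down, in m: at the start 0 to 0.002 (standing up); 0.010 is home, the cap resting on the cork washer that lies on the door round its stem, where it stops. Slides with about 3 N of friction, stays where it is left, no spring; negative when pulled up out of the door.
- tape_roll: Roll of masking tape, 84 mm across and 24 mm high, lying flat near the middle of the door, between the plugs. Origin: centre of its underside.
- offcut: Wooden offcut 50 x 30 x 28 mm high, lying on the door near the middle of one short end (its -y end). Origin: centre of its underside.
- wax_jar: Closed amber glass jar, 44 mm across and 50 mm high, standing on the door near the middle of the other short end (its +y end). Origin: centre of its underside.
- glue_bottle: White closed bottle, 60 mm across and 170 mm high, standing on the bench left of the door (+y). Origin: centre of its underside.
- mallet: Wooden-handled mallet with a black rubber head lying on the bench right of the door (-y). Origin: under its middle.
- stain_can: Closed can, 86 mm across and 105 mm high, standing on the bench to the left (+y). Origin: centre of its underside.

How it is judged:
On the way, in this order (a step that is already met when the one before it is completed fails the run):
1. the large round plug is home (value of joint round_plug_slide above 0.0085 m), for 0.2 s.
2. the square plug is home, the large round one still home (value of joint each of round_plug_slide, square_plug_slide above 0.0085 m), for 0.2 s.
3. the long plug is home, the other two still home (all of step 2 and value of joint long_plug_slide above 0.0085 m), for 0.2 s.
At the end, for the whole second after the job is handed in: The large round, square and long plugs are home (joint above 0.0085 m of 0.010), the small round plug is still up (joint between -0.003 and 0.004 m), and the six loose things are within 25 mm of where they started (mallet 30 mm) (all of step 3 and value of joint small_plug_slide between -0.003 and 0.004 m and distance of each of tape_roll, offcut, wax_jar, glue_bottle, stain_can from where it was at the start of the episode below 0.025 m and distance of mallet from where it was at the start of the episode below 0.03 m); the robot touches nothing.
It fails at once if a plug is pressed down (more than 4 mm) out of order: the square before the large round one is home, or the long before the square one is home ((value of joint square_plug_slide above 0.004 m and value of joint round_plug_slide below 0.0085 m) or (value of joint long_plug_slide above 0.004 m and value of joint square_plug_slide below 0.0085 m)).
It fails at once if the small round plug is pressed down (more than 4 mm) (value of joint small_plug_slide above 0.004 m).
It fails at once if a plug is pulled upward out of the door by more than 3 mm (value of joint any of round_plug_slide, square_plug_slide, long_plug_slide, small_plug_slide below -0.003 m).
It fails at once if a plug or the door is pressed hard (more than 20 N) (contact force between any of round_plug, square_plug, long_plug, small_plug and anything else above 20 N or contact force between door and the fingers above 20 N or contact force between door and the arm above 20 N).
It fails at once if something else on the door or bench is moved (25 mm; 30 mm for the mallet) (distance of any of tape_roll, offcut, wax_jar, glue_bottle, stain_can from where it was at the start of the episode above 0.025 m or distance of mallet from where it was at the start of the episode above 0.03 m).
It also fails if it takes over 48 s, if anything falls off the work surface, if the arm or the gripper's body presses on something with over 40 N, if the wrist force passes 120 N, or if a joint passes its speed limit or range.

ROBOT

A 7-joint arm with a two-finger parallel gripper is mounted at the origin on the work surface. World frame = base frame: x ahead of the robot, y to its left, z up, the work surface at z = 0. Lengths are in m, angles in rad, forces in N, time in s.
With the tool pointing down it reaches from about 0.425 to 0.875 m from the base axis. Payload 4.7 kg.
Tool frame: the origin (TCP) lies where the fingers leave the gripper's body, on its centre line; the fingertips stand 70 mm ahead of it and the grasp point (between the pads) lies 51 mm ahead of it; z points along the fingers, y is the line along which they close (so a half turn about z gives the same grasp; the last joint's range is limited). The gripper opens to 87 mm and grips with 3 to 60 N. Pads are 19 mm wide; open, the fingers measure 117 mm over their backs; the gripper's body (75 mm by 190 mm) begins 51 mm behind the grasp point.
Start: joints at [-1.147, 0.321, -0.07, 1.45, 0.023, 1.371, -0.057], TCP at [0.259, 0.596, 0.292] pointing down, gripper open.
Joint ranges: [-2.86, 2.86], [-0.3, 2.09], [-1.38, 1.24], [0.06, 2.45], [-1.56, 4.7], [0.09, 2.05], [-2.69, 2.69]. Speed limits (rad/s): [2.57, 2.57, 3.14, 3.14, 3.14, 3.14, 3.14].

INTERFACE

Orientations are given as a rotation vector (axis times angle).
In Python, from bench import get_state, get_image, get_calibration, close_job gives the robot as it stands.
- The arm moves only by the tool send_rows, never from a script. Its argument "rows" is a list of rows, each an object of numbers: "hand": the finger opening in mm, from 0 to 87; "x", "y", "z": the shift along the world's x, y, z in mm; "roll": the turn about the world's z in degrees. A call has 1 to 10 rows; each row shifts and turns the commanded pose from where the row before left it; what a row does not reach is not made up. A row lasts 1/10 s, in which the tool goes at most 50 mm and 8.59 degrees, less where a joint would pass 70% of its speed; a pose out of reach is approached as far as the arm can. A call is refused whole if a number of a shift passes 50 or a number of a turn 8.59, either way. A call with a gripper value outside its range is refused whole. The fingers move at their own pace and stop on an object; "force" is the grip in N (left out, the last holds). Time passes only in rows, so rows that do not move let the fingers close. It gives the time, the measured TCP pose, the force, the opening and the grip force at its end, in the units of the state.
- get_state(): the state, without advancing time (a new reading comes with each control period).
- get_image(name): name is "scene" or "top" or "wrist"; returns the picture (420x560x3 uint8, blue, green, red); there is no depth.
- get_calibration(name): a dict with "mtx" (3x3 intrinsics, pixels), "world_from_camera" (4x4, takes a point from camera to world coordinates). Camera axes: x right, y down, z forward; pixel columns grow to the right and rows downward; lengths in m; the calibration is good to about 2 mm. A picture is of the moment at which its call begins: read the wrist's pose just before it. get_calibration takes no time and is no camera call; for the wrist camera it gives the pose at the moment of the call.
- close_job(): hands the job in; it is judged then, once.
The state is a dict: "time": time; "joint_positions": joint angles; "qd": joint speeds; "joint_torque": joint torques, N m; "position": TCP position; "tool_rot": TCP orientation; "ft_force": force on the tool from outside, world axes, zero at the start; "torque": the same for the moment, N m; "grip_width": opening from 0.0 (shut) to 1.0 (fully open); "grip_force": force on a finger pad.
Only numpy, scipy, OpenCV 4.12 (cv2) and the standard library are available. Lean on these libraries where they do the work, as an engineer would, in place of code of your own. Each camera call takes 0.05 s, during which the arm holds its last target. There are 200 camera calls.

## Working session

There is one attempt and no reset: what is moved stays moved. The work goes in short steps, Python scripts to look and compute and a tool call to move; the robot and the scene stay as the last step left them, time stands still between calls to the robot, and variables do not carry over. Pictures are saved under pics/ and viewed, at most 10 in all, crops included, and the job is handed in when it is done.

Besides the shell and the picture viewer there is one more tool, called after "Call:" as name([rows], argument=value, ...), one row to a line, values as JSON. send_rows: Moves the arm, as the interface text tells. Its arguments: {"type":"object","properties":{"rows":{"type":"array","items":{"type":"object","properties":{"hand":{"type":"number"},"x":{"type":"number"},"y":{"type":"number"},"z":{"type":"number"},"roll":{"type":"number"}}}},"force":{"type":"number"}},"required":["rows"]}

```bash
mkdir -p pics; python3 - <<'E'
from bench import *
import cv2
s=get_state();print(s['time'],s['position'],s['tool_rot'],s['ft_force'],s['grip_width'])
for n in ['top','scene']:
    cv2.imwrite(f'pics/{n}0.png',get_image(n)); c=get_calibration(n);print(c)
E
```

```text
0.0 [0.25882757 0.5957697  0.29115059] [-6.39076348e-01 -3.07561305e+00  3.02614407e-03] [-1.07643411  0.47848821 -0.37376061] 0.9966240833798233
{'mtx': array([[427.88348139,   0.        , 279.53596719],
       [  0.        , 427.88348139, 214.02210002],
       [  0.        ,   0.        ,   1.        ]]), 'world_from_camera': array([[ 2.65136211e-02, -9.92355718e-01,  1.20528654e-01,
         4.28791993e-01],
       [-9.99645990e-01, -2.60525134e-02,  5.40016343e-03,
         9.62872320e-04],
       [-2.21880869e-03, -1.20629164e-01, -9.92695161e-01,
         1.03026967e+00],
       [ 0.00000000e+00,  0.00000000e+00,  0.00000000e+00,
         1.00000000e+00]])}
{'mtx': array([[455.40027056,   0.        , 279.34335655],
       [  0.        , 455.40027056, 208.56030072],
       [  0.        ,   0.        ,   1.        ]]), 'world_from_camera': array([[ 0.85068946,  0.30886488, -0.42535858,  1.02000435],
       [ 0.52529752, -0.52988072,  0.66579948, -0.75064474],
       [-0.01974723, -0.78982841, -0.6130099 ,  0.71551331],
       [ 0.        ,  0.        ,  0.        ,  1.        ]])}
```

View pics/top0.png

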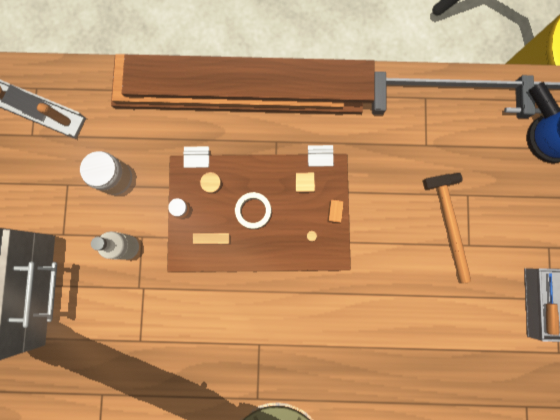

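View pics/scene0.png

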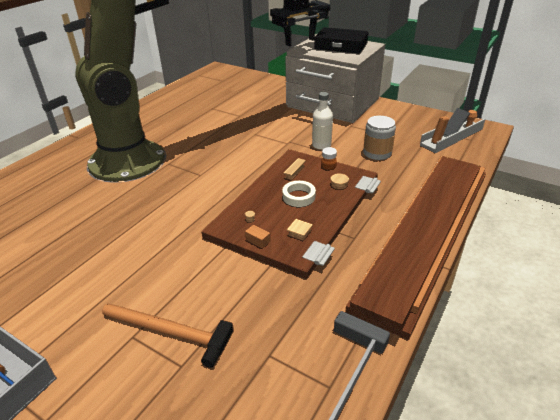

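The top view shows the large round plug at (210,183), the square at (305,182), the long at (211,239) and the small at (312,236). The tape roll is at (253,210), the jar at (178,207) and the offcut at (336,211). The scene view agrees. Next I'll turn these into positions.

```bash
cat > h.py <<'E'
import cv2,numpy as np
from bench import *
def ray(c,u,v,z):
    T=c['world_from_camera'];d=T[:3,:3]@np.linalg.solve(c['mtx'],[u,v,1.]);o=T[:3,3]
    return (o+d*(z-o[2])/d[2])[:2]
def plugs(img,c,z=.044):
    h=cv2.cvtColor(img,cv2.COLOR_BGR2HSV)
    m=cv2.inRange(h,(12,70,150),(30,200,255))
    out=[]
    for k in cv2.findContours(m,cv2.RETR_EXTERNAL,cv2.CHAIN_APPROX_NONE)[0]:
        a=cv2.contourArea(k)
        if 30<a<3000:
            M=cv2.moments(k);u,v=M['m10']/a,M['m01']/a
            if 165<u<352 and 150<v<275: out.append((round(u,1),round(v,1),a,ray(c,u,v,z).round(4),cv2.minAreaRect(k)[1:]))
    return out
E
python3 - <<'E'
from h import *
i=cv2.imread('pics/top0.png')
for p in plugs(i,get_calibration('top')):print(p)
E
python3 - <<'E'
from h import *
i=cv2.imread('pics/top0.png');h=cv2.cvtColor(i,cv2.COLOR_BGR2HSV)
for u,v in [(210,183),(305,182),(211,239),(312,236),(250,255),(336,211)]:print(h[v,u])
E
sed -i "s/(12,70,150),(30,200,255)/(14,80,160),(40,165,255)/" h.py
python3 - <<'E'
from h import *
i=cv2.imread('pics/top0.png')
for p in plugs(i,get_calibration('top')):print(p)
E
```

```text
[ 22 103 248]
[ 23  96 252]
[ 18 114 238]
[ 21 107 248]
[ 13 148 164]
[ 16 151 243]
```

```bash
sed -i "s/RETR_EXTERNAL/RETR_LIST/;s/(14,80,160),(40,165,255)/(14,60,150),(40,145,255)/" h.py
python3 - <<'E'
from h import *
i=cv2.imread('pics/top0.png')
for p in plugs(i,get_calibration('top')):print(p)
E
```

```text
(210.4, 238.1, 356.0, array([0.4885, 0.1644]), ((11.0, 36.0), 90.0))
(311.4, 235.7, 75.0, array([ 0.5002, -0.0685]), ((9.899494171142578, 9.899494171142578), 45.0))
(304.6, 181.7, 348.5, array([ 0.6263, -0.0505]), ((19.0, 19.0), 90.0))
(209.8, 181.9, 313.5, array([0.6201, 0.1717]), ((20.0, 20.0), 90.0))
```

Call:
send_rows([
  {"hand": 0,"z": 40},
  {"hand": 0,"x": 30,"y": -35,"roll": 8},
  {"hand": 0,"x": 30,"y": -35,"roll": 8},
  {"hand": 0,"x": 30,"y": -35,"roll": 7.5},
  {"hand": 0,"x": 30,"y": -35},
  {"hand": 0,"x": 30,"y": -35},
  {"hand": 0,"x": 30,"y": -35},
  {"hand": 0,"x": 30,"y": -35},
  {"hand": 0,"x": 30,"y": -35},
  {"hand": 0,"x": 30,"y": -35},
], force=10)

```text
schema error: expected keys hand, x, y, z, roll
```

Call:
send_rows([
  {"hand": 0,"x": 30,"y": -35},
  {"hand": 0,"x": 30,"y": -35},
  {"hand": 0,"x": 30,"y": -35},
  {"hand": 0},
  {"hand": 0},
  {"hand": 0},
])

```text
schema error: expected keys hand, x, y, z, roll
```

```bash
python3 - <<'E'
from h import *
s=get_state();c=get_calibration('wrist');i=get_image('wrist');cv2.imwrite('pics/w1.png',i)
print(s['position'],s['tool_rot'],s['ft_force'],s['grip_width'],c)
for p in [(0.6201,0.1717,.045),(0.4885,0.1644,.045)]:
    q=np.linalg.inv(c['world_from_camera'])@[*p,1];q=c['mtx']@q[:3];print(q[:2]/q[2])
E
```

```text
[0.25886365 0.59581788 0.2912746 ] [-6.39158339e-01 -3.07563843e+00  2.63684110e-03] [-0.32998295  0.17677764 -0.80051339] 0.9993277019374742 {'mtx': array([[297.63552187,   0.        , 281.42506416],
       [  0.        , 297.63552187, 210.64806669],
       [  0.        ,   0.        ,   1.        ]]), 'world_from_camera': array([[ 0.39843935,  0.88804976,  0.22937677,  0.19589005],
       [ 0.91718846, -0.38485519, -0.10320759,  0.62311609],
       [-0.00337663,  0.25150369, -0.96785045,  0.38328452],
       [ 0.        ,  0.        ,  0.        ,  1.        ]])}
[127.4173162  504.53697038]
[ 77.33001964 447.28530094]
```

View pics/w1.png

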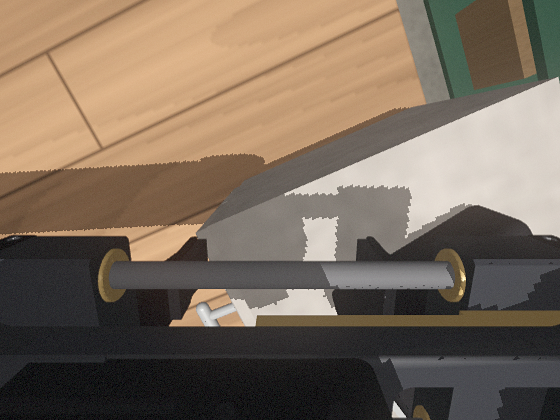

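The moves were refused because every key must be given. The wrist picture shows the bench, with the grey drawer cabinet beside and below the gripper (its edge runs about (200,230) to (400,110)). I'll lift before travelling.

Call:
send_rows([
  {"hand": 0,"x": 0,"y": 0,"z": 40,"roll": 0},
  {"hand": 0,"x": 0,"y": 0,"z": 20,"roll": 0},
  {"hand": 0,"x": 30,"y": -35,"z": 0,"roll": 8},
  {"hand": 0,"x": 30,"y": -35,"z": 0,"roll": 8},
  {"hand": 0,"x": 30,"y": -35,"z": 0,"roll": 7.5},
  {"hand": 0,"x": 30,"y": -35,"z": 0,"roll": 0},
  {"hand": 0,"x": 30,"y": -35,"z": 0,"roll": 0},
  {"hand": 0,"x": 30,"y": -35,"z": 0,"roll": 0},
  {"hand": 0,"x": 30,"y": -35,"z": 0,"roll": 0},
  {"hand": 0,"x": 30,"y": -35,"z": 0,"roll": 0},
], force=10)

```text
time: 1.15
position: [0.4998, 0.3145, 0.3521]
tool_rot: [0.001, -3.141, -0.0]
ft_force: [-0.7, 0.1, -0.8]
grip_width: 0.173
grip_force: 0.0
```

Call:
send_rows([
  {"hand": 0,"x": 30,"y": -35,"z": 0,"roll": 0},
  {"hand": 0,"x": 30,"y": -35,"z": 0,"roll": 0},
  {"hand": 0,"x": 30,"y": -35,"z": -40,"roll": 0},
  {"hand": 0,"x": 30,"y": -35,"z": -40,"roll": 0},
  {"hand": 0,"x": 0,"y": 0,"z": 0,"roll": 0},
  {"hand": 0,"x": 0,"y": 0,"z": 0,"roll": 0},
  {"hand": 0,"x": 0,"y": 0,"z": 0,"roll": 0},
])

```text
time: 1.85
position: [0.6078, 0.1905, 0.2874]
tool_rot: [-0.004, 3.141, 0.002]
ft_force: [-0.3, 0.3, 1.1]
grip_width: 0.006
grip_force: 0.0
```

```bash
python3 - <<'E'
from h import *
s=get_state();c=get_calibration('wrist');i=get_image('wrist');cv2.imwrite('pics/w2.png',i)
print(s['time'],s['position'],s['tool_rot'],s['ft_force'],s['grip_width'])
for p in [(0.6201,0.1717,.045),(0.4885,0.1644,.045)]:
    q=np.linalg.inv(c['world_from_camera'])@[*p,1];q=c['mtx']@q[:3];print(q[:2]/q[2])
E
```

```text
1.85 [0.60782815 0.19049546 0.28744265] [-3.51541616e-03  3.14109460e+00  2.28143145e-03] [-0.26457772  0.2768903   1.09788865] 0.006496597134584893
[265.38213066 205.7497065 ]
[256.96806724  83.30507118]
```

View pics/w2.png

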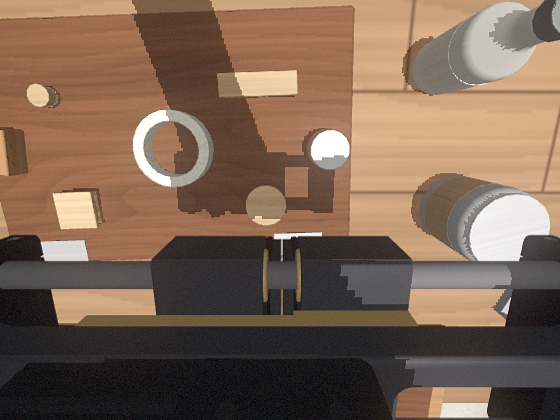

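The predicted pixels (265,206) and (257,83) fall on the round and long plugs in the wrist picture, so the positions are good. I'll descend over the round plug.

Call:
send_rows([
  {"hand": 0,"x": 12,"y": -19,"z": -20,"roll": 0},
  {"hand": 0,"x": 0,"y": 0,"z": -40,"roll": 0},
  {"hand": 0,"x": 0,"y": 0,"z": -40,"roll": 0},
  {"hand": 0,"x": 0,"y": 0,"z": -35,"roll": 0},
  {"hand": 0,"x": 0,"y": 0,"z": -25,"roll": 0},
  {"hand": 0,"x": 0,"y": 0,"z": 0,"roll": 0},
  {"hand": 0,"x": 0,"y": 0,"z": 0,"roll": 0},
  {"hand": 0,"x": 0,"y": 0,"z": 0,"roll": 0},
])

```text
time: 2.7
position: [0.6215, 0.171, 0.1295]
tool_rot: [-0.002, 3.137, 0.003]
ft_force: [-0.2, -0.3, -0.1]
grip_width: 0.011
grip_force: 0.0
```

Call:
send_rows([
  {"hand": 0,"x": 0,"y": 0,"z": -6,"roll": 0},
  {"hand": 0,"x": 0,"y": 0,"z": -4,"roll": 0},
  {"hand": 0,"x": 0,"y": 0,"z": -2,"roll": 0},
  {"hand": 0,"x": 0,"y": 0,"z": -2,"roll": 0},
  {"hand": 0,"x": 0,"y": 0,"z": -2,"roll": 0},
  {"hand": 0,"x": 0,"y": 0,"z": -2,"roll": 0},
  {"hand": 0,"x": 0,"y": 0,"z": -2,"roll": 0},
  {"hand": 0,"x": 0,"y": 0,"z": -2,"roll": 0},
  {"hand": 0,"x": 0,"y": 0,"z": 0,"roll": 0},
  {"hand": 0,"x": 0,"y": 0,"z": 0,"roll": 0},
])

```text
time: 3.7
position: [0.6201, 0.1698, 0.1046]
tool_rot: [0.001, -3.141, -0.0]
ft_force: [-0.8, 0.6, 1.5]
grip_width: 0.007
grip_force: 1.0
```

Call:
send_rows([
  {"hand": 0,"x": 0,"y": 0,"z": -1,"roll": 0},
  {"hand": 0,"x": 0,"y": 0,"z": -1,"roll": 0},
  {"hand": 0,"x": 0,"y": 0,"z": 0,"roll": 0},
  {"hand": 0,"x": 0,"y": 0,"z": 0,"roll": 0},
  {"hand": 0,"x": 0,"y": 0,"z": 0,"roll": 0},
])

```text
time: 4.2
position: [0.6202, 0.1698, 0.1034]
tool_rot: [0.0, -3.142, -0.0]
ft_force: [-2.8, -0.9, 5.9]
grip_width: 0.005
grip_force: 3.1
```

```bash
python3 - <<'E'
from h import *
f=[]
for k in range(6):
    get_image('top');f.append(get_state()['ft_force'][2])
s=get_state();print(s['time'],s['position'],f)
E
```

```text
4.5 [0.62016375 0.16981771 0.10337441] [np.float64(5.66655946313372), np.float64(6.293397935585075), np.float64(6.2151474708054915), np.float64(6.801276998082754), np.float64(6.074636565827431), np.float64(5.632067004076021)]
```

Call:
send_rows([
  {"hand": 0,"x": 0,"y": 0,"z": -1,"roll": 0},
  {"hand": 0,"x": 0,"y": 0,"z": 0,"roll": 0},
  {"hand": 0,"x": 0,"y": 0,"z": 0,"roll": 0},
  {"hand": 0,"x": 0,"y": 0,"z": 0,"roll": 0},
])

```text
time: 4.9
position: [0.6202, 0.1698, 0.1028]
tool_rot: [-0.001, 3.142, 0.0]
ft_force: [-3.4, -1.4, 8.2]
grip_width: 0.003
grip_force: 4.1
```

The force rose to 8 N with almost no travel, so the round plug is home. Next, the square plug.

Call:
send_rows([
  {"hand": 0,"x": 0,"y": 0,"z": 5,"roll": 0},
  {"hand": 0,"x": 0,"y": 0,"z": 25,"roll": 0},
  {"hand": 0,"x": 0,"y": 0,"z": 30,"roll": 0},
  {"hand": 0,"x": 2,"y": -45,"z": 0,"roll": 0},
  {"hand": 0,"x": 2,"y": -45,"z": 0,"roll": 0},
  {"hand": 0,"x": 2,"y": -45,"z": 0,"roll": 0},
  {"hand": 0,"x": 0,"y": -45,"z": 0,"roll": 0},
  {"hand": 0,"x": 0,"y": -40,"z": 0,"roll": 0},
  {"hand": 0,"x": 0,"y": 0,"z": 0,"roll": 0},
  {"hand": 0,"x": 0,"y": 0,"z": 0,"roll": 0},
])

```text
time: 5.9
position: [0.6261, -0.0517, 0.1615]
tool_rot: [0.004, 3.141, -0.0]
ft_force: [0.2, 0.9, 0.1]
grip_width: 0.004
grip_force: 0.0
```

Call:
send_rows([
  {"hand": 0,"x": 0,"y": 0,"z": -15,"roll": 0},
  {"hand": 0,"x": 0,"y": 0,"z": -15,"roll": 0},
  {"hand": 0,"x": 0,"y": 0,"z": 0,"roll": 0},
  {"hand": 0,"x": 0,"y": 0,"z": 0,"roll": 0},
])

```text
time: 6.3
position: [0.6255, -0.0491, 0.1304]
tool_rot: [0.003, -3.139, -0.0]
ft_force: [-0.1, -0.7, -0.1]
grip_width: 0.007
grip_force: 0.0
```

```bash
python3 - <<'E'
from h import *
i=get_image('wrist');j=get_image('scene');cv2.imwrite('pics/s3.png',j[120:290,180:400].repeat(3,0).repeat(3,1))
print(get_state()['time'],get_state()['position'])
E
```

```text
6.4 [ 0.62637507 -0.04965594  0.13180234]
```

View pics/s3.png

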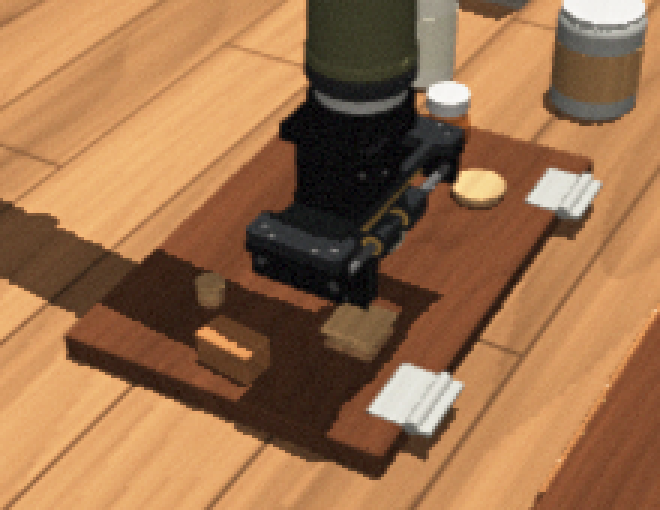

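The round plug at (480,190) sits low on the door, and the finger is above the square plug at (360,330). I'll press the square.

Call:
send_rows([
  {"hand": 0,"x": 0,"y": 0,"z": -7,"roll": 0},
  {"hand": 0,"x": 0,"y": 0,"z": -5,"roll": 0},
  {"hand": 0,"x": 0,"y": 0,"z": -2,"roll": 0},
  {"hand": 0,"x": 0,"y": 0,"z": -2,"roll": 0},
  {"hand": 0,"x": 0,"y": 0,"z": -2,"roll": 0},
  {"hand": 0,"x": 0,"y": 0,"z": -2,"roll": 0},
  {"hand": 0,"x": 0,"y": 0,"z": -2,"roll": 0},
  {"hand": 0,"x": 0,"y": 0,"z": -2,"roll": 0},
  {"hand": 0,"x": 0,"y": 0,"z": -1,"roll": 0},
  {"hand": 0,"x": 0,"y": 0,"z": 0,"roll": 0},
])

```text
time: 7.4
position: [0.6262, -0.0502, 0.1067]
tool_rot: [-0.001, 3.141, 0.0]
ft_force: [-0.7, -0.5, 1.8]
grip_width: 0.006
grip_force: 1.1
```

Call:
send_rows([
  {"hand": 0,"x": 0,"y": 0,"z": 0,"roll": 0},
  {"hand": 0,"x": 0,"y": 0,"z": 0,"roll": 0},
])

```text
time: 7.6
position: [0.6262, -0.0502, 0.1068]
tool_rot: [-0.001, 3.141, -0.0]
ft_force: [-1.4, -0.3, 2.2]
grip_width: 0.001
grip_force: 1.0
```

Call:
send_rows([
  {"hand": 0,"x": 0,"y": 0,"z": -1.5,"roll": 0},
  {"hand": 0,"x": 0,"y": 0,"z": -1.5,"roll": 0},
  {"hand": 0,"x": 0,"y": 0,"z": -1,"roll": 0},
  {"hand": 0,"x": 0,"y": 0,"z": 0,"roll": 0},
  {"hand": 0,"x": 0,"y": 0,"z": 0,"roll": 0},
  {"hand": 0,"x": 0,"y": 0,"z": 0,"roll": 0},
])

```text
time: 8.2
position: [0.6263, -0.0502, 0.1033]
tool_rot: [-0.0, 3.141, 0.0]
ft_force: [-2.8, -0.1, 6.7]
grip_width: 0.003
grip_force: 3.1
```

Call:
send_rows([
  {"hand": 0,"x": 0,"y": 0,"z": -1,"roll": 0},
  {"hand": 0,"x": 0,"y": 0,"z": 0,"roll": 0},
  {"hand": 0,"x": 0,"y": 0,"z": 0,"roll": 0},
  {"hand": 0,"x": 0,"y": 0,"z": 0,"roll": 0},
])

```text
time: 8.6
position: [0.6263, -0.0502, 0.1027]
tool_rot: [-0.0, 3.141, 0.0]
ft_force: [-3.5, -0.2, 8.6]
grip_width: 0.005
grip_force: 4.2
```

The square plug is home. Next, the long plug.

Call:
send_rows([
  {"hand": 0,"x": 0,"y": 0,"z": 5,"roll": 0},
  {"hand": 0,"x": 0,"y": 0,"z": 25,"roll": 0},
  {"hand": 0,"x": 0,"y": 0,"z": 35,"roll": 0},
  {"hand": 0,"x": -23,"y": 36,"z": 0,"roll": 0},
  {"hand": 0,"x": -23,"y": 36,"z": 0,"roll": 0},
  {"hand": 0,"x": -23,"y": 36,"z": 0,"roll": 0},
  {"hand": 0,"x": -23,"y": 36,"z": 0,"roll": 0},
  {"hand": 0,"x": -23,"y": 36,"z": 0,"roll": 0},
  {"hand": 0,"x": -23,"y": 34,"z": 0,"roll": 0},
  {"hand": 0,"x": 0,"y": 0,"z": 0,"roll": 0},
])

```text
time: 9.6
position: [0.4845, 0.1699, 0.1662]
tool_rot: [0.015, -3.139, -0.004]
ft_force: [-0.1, 0.1, 0.1]
grip_width: 0.004
grip_force: 0.0
```

Call:
send_rows([
  {"hand": 0,"x": 0,"y": 0,"z": -15,"roll": 0},
  {"hand": 0,"x": 0,"y": 0,"z": -18,"roll": 0},
  {"hand": 0,"x": 0,"y": 0,"z": 0,"roll": 0},
  {"hand": 0,"x": 0,"y": 0,"z": 0,"roll": 0},
  {"hand": 0,"x": 0,"y": 0,"z": 0,"roll": 0},
])

```text
time: 10.1
position: [0.4889, 0.1637, 0.1345]
tool_rot: [0.0, 3.14, 0.001]
ft_force: [1.2, -0.3, -0.3]
grip_width: 0.003
grip_force: 0.0
```

Call:
send_rows([
  {"hand": 0,"x": 0,"y": 0,"z": -9,"roll": 0},
  {"hand": 0,"x": 0,"y": 0,"z": -7,"roll": 0},
  {"hand": 0,"x": 0,"y": 0,"z": -2,"roll": 0},
  {"hand": 0,"x": 0,"y": 0,"z": -2,"roll": 0},
  {"hand": 0,"x": 0,"y": 0,"z": -2,"roll": 0},
  {"hand": 0,"x": 0,"y": 0,"z": -2,"roll": 0},
  {"hand": 0,"x": 0,"y": 0,"z": -2,"roll": 0},
  {"hand": 0,"x": 0,"y": 0,"z": -2,"roll": 0},
  {"hand": 0,"x": 0,"y": 0,"z": 0,"roll": 0},
  {"hand": 0,"x": 0,"y": 0,"z": 0,"roll": 0},
])

```text
time: 11.1
position: [0.4883, 0.1639, 0.1057]
tool_rot: [-0.001, 3.141, 0.0]
ft_force: [-0.8, -0.1, 1.1]
grip_width: 0.003
grip_force: 0.8
```

Call:
send_rows([
  {"hand": 0,"x": 0,"y": 0,"z": -1.5,"roll": 0},
  {"hand": 0,"x": 0,"y": 0,"z": -1.5,"roll": 0},
  {"hand": 0,"x": 0,"y": 0,"z": 0,"roll": 0},
  {"hand": 0,"x": 0,"y": 0,"z": 0,"roll": 0},
  {"hand": 0,"x": 0,"y": 0,"z": 0,"roll": 0},
])

```text
time: 11.6
position: [0.4884, 0.164, 0.1033]
tool_rot: [-0.001, 3.141, 0.001]
ft_force: [-1.9, -1.0, 6.3]
grip_width: 0.011
grip_force: 3.1
```

Call:
send_rows([
  {"hand": 0,"x": 0,"y": 0,"z": -1,"roll": 0},
  {"hand": 0,"x": 0,"y": 0,"z": 0,"roll": 0},
  {"hand": 0,"x": 0,"y": 0,"z": 0,"roll": 0},
  {"hand": 0,"x": 0,"y": 0,"z": 0,"roll": 0},
])

```text
time: 12.0
position: [0.4885, 0.1639, 0.1026]
tool_rot: [-0.0, 3.141, 0.001]
ft_force: [-3.6, -0.8, 9.1]
grip_width: 0.008
grip_force: 4.3
```

The long plug is home. I'll lift clear and check.

Call:
send_rows([
  {"hand": 0,"x": 0,"y": 0,"z": 5,"roll": 0},
  {"hand": 0,"x": 0,"y": 0,"z": 25,"roll": 0},
  {"hand": 0,"x": 0,"y": 0,"z": 40,"roll": 0},
  {"hand": 0,"x": 0,"y": 0,"z": 40,"roll": 0},
  {"hand": 0,"x": 0,"y": 0,"z": 40,"roll": 0},
  {"hand": 0,"x": 0,"y": 0,"z": 40,"roll": 0},
  {"hand": 0,"x": 0,"y": 0,"z": 0,"roll": 0},
  {"hand": 0,"x": 0,"y": 0,"z": 0,"roll": 0},
  {"hand": 0,"x": 0,"y": 0,"z": 0,"roll": 0},
])

```text
time: 12.9
position: [0.4876, 0.1637, 0.2903]
tool_rot: [0.001, -3.14, 0.001]
ft_force: [0.6, -0.1, -0.0]
grip_width: 0.008
grip_force: 0.0
```

```bash
python3 - <<'E'
from h import *
j=get_image('scene');cv2.imwrite('pics/s4.png',j[120:290,180:400].repeat(3,0).repeat(3,1))
print(get_state()['time'],get_state()['position'])
E
```

```text
12.95 [0.48750621 0.163631   0.29000413]
```

View pics/s4.png

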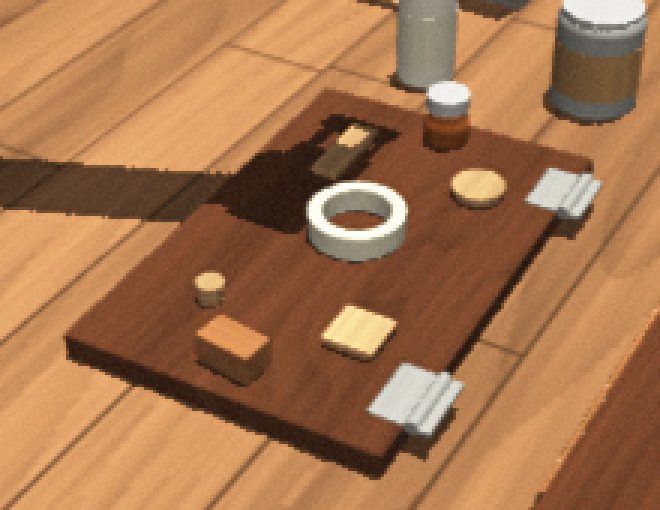

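The round (478,188), square (358,330) and long (345,152) plugs sit low. The small plug (210,288) still stands up, and nothing else has moved.

```bash
python3 -c "from bench import *;print(close_job())"
```

```text
the job is handed in; nothing more can be done
None
```

I pressed the large round, square and long plugs home in that order at about 9 N or less; the small plug is still up, nothing else appeared moved in the last picture, and the job is handed in (no verdict was shown).

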